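# Lock the large reagent box by rocking its key onto the catch

## Robot

A 6-joint arm with a two-finger parallel gripper is mounted at the origin on the work surface. World frame = base frame: x ahead of the robot, y to its left, z up, the work surface at z = 0. Lengths are in m, angles in degrees, forces in N, time in s.
With the tool pointing down it reaches from about 0.375 to 0.9 m from the base axis. Payload 3.1 kg.
Tool frame: the origin (TCP) lies midway between the tips of the shut fingers; the grasp point (between the pads) lies 19 mm behind it; z points along the fingers, y is the line along which they close (so a half turn about z gives the same grasp; the last joint's range is limited). The gripper opens to 87 mm and grips with 3 to 60 N. Pads are 19 mm wide; open, the fingers measure 117 mm over their backs; the gripper's body (75 mm by 190 mm) begins 51 mm behind the grasp point.
Start: joints at [-73.711, 30.224, 82.088, -0, 67.689, -10.227], TCP at [0.279, -0.559, 0.223] pointing down, gripper open.
Joint ranges: [-176.69, 176.69], [-43.24, 126.21], [12.49, 139.97], [-82, 262], [0, 151.66], [-163.58, 163.58]. Speed limits (degrees/s): [159.86, 159.86, 180, 180, 180, 180].

## Interface

Orientations are given as a 3x3 rotation matrix whose columns are the frame's x, y, z axes.
In Python, from rig import read_state, capture, camera_info, hand_in gives the robot as it stands.
- The arm moves only by the tool drive_tool, never from a script. Its argument "motion" is a list of rows, each a list of 2 entries, a list of its own where there are three numbers: the shift along the tool's x, y, z in mm, then the turn, a rotation vector about the tool's x, y, z in rad. A call has 1 to 5 rows; each row shifts and turns the commanded pose from where the row before left it, along the tool's axes as they then stand; what a row does not reach is not made up. A row lasts 1/10 s, in which the tool goes at most 50 mm and 8.59 degrees, less where a joint would pass 70% of its speed; a pose out of reach is approached as far as the arm can. A call is refused whole if a number of a shift passes 50 or a number of a turn 0.15, either way. A call with a gripper value outside its range is refused whole. "gripper" is the opening, from 0 (shut) to 1 (fully open), set as the call begins (left out, the last holds). The fingers move at their own pace and stop on an object; the grip force is fixed at half the most. Time passes only in rows, so rows that do not move let the fingers close. It gives the time, the measured TCP pose, the force, the opening and the grip force at its end, in the units of the state.
- read_state(): the state, without advancing time (a new reading comes with each control period).
- capture(name): name is "scene" or "top" or "wrist"; returns the picture (384x512x3 uint8, red, green, blue); there is no depth.
- camera_info(name): a dict with "fovy" (degrees; the focal length in pixels is half the picture's height over the tangent of half this angle, whatever the lens; pixels are square), "cx", "cy" (the principal point, pixels), "xyz" and "orientation" of the camera in the world; the wrist camera has in their place "T_tool_cam" (4x4, takes a point from camera to tool coordinates, whose origin is the TCP and whose axes are the flange's). Camera axes: x right, y down, z forward; pixel columns grow to the right and rows downward; lengths in m; the calibration is good to about 2 mm. A picture is of the moment at which its call begins: read the wrist's pose just before it. camera_info takes no time and is no camera call.
- hand_in(): hands the job in; it is judged then, once.
The state is a dict: "time_s": time; "joint_positions": joint angles; "qvel": joint speeds; "tau": joint torques, N m; "position": TCP position; "tcp_rot": TCP orientation; "force": force on the tool from outside, world axes, zero at the start; "moment": the same for the moment, N m; "opening": opening from 0.0 (shut) to 1.0 (fully open); "grasp_force": force on a finger pad.
Only numpy, scipy, OpenCV 4.12 (cv2) and the standard library are available. Lean on these libraries where they do the work, as an engineer would, in place of code of your own. Each camera call takes 0.05 s, during which the arm holds its last target. There are 200 camera calls.

## Task

Lock the larger of the two steel reagent boxes: take hold of the brass key standing in its lid lock and turn it clockwise so that its cam arm swings under the hooked keeper and about 30 degrees beyond, then turn it back until the arm lies squarely under the keeper. Let go of the key and leave it there; do not turn the smaller box's key.

Things in the scene. Friction and masses are not known exactly. Their poses are not given: they have to be found in the camera images.
- key_grip (a point): Brass wing key upright in the lid lock of the larger grey box (160x230x100 mm, fixed; the smaller is 110x130x70). Bow 32 mm long, 10 thick, 34 tall; a flat cam arm (8 mm wide) under it reaches 33 mm from the axis. Point: on the vertical turning axis, 157 mm above the bench, 13 below the bow's top. x: level, along bow and arm; z: up. Nothing but key within 25 mm below it. Stays where left.
- key (a joint): That key's angle from the keeper, rad. 0: arm points at the middle of the keeper, a dark steel hook 16 mm wide at the rim of the round aluminium ring (78 mm across) under the key; the arm passes freely under its lip. Positive: arm anticlockwise of it seen from above. Starts at 0.7 to 1.05, turns from 1.15 to -0.95 with light friction. Ring and keeper stand still; their direction differs each time.
- spare_arm (a point): Tip of the cam arm of the smaller brass key (bow 20 mm long, 6 mm thick, top 103 mm above the bench) in the lid lock of the smaller box; 86 mm above the bench, 20 mm from that key's turning axis; x axis: level, away from that axis. To be left alone.

How it is judged (in metres and radians):
On the way:
1. the larger box's key has been turned clockwise until its arm is at least 17 degrees past the keeper (value of joint key below -0.3 rad), for 0.1 s.
At the end, for the whole second after the job is handed in: the larger box's key, let go and at rest, has its arm under the keeper, pointing at its middle within 0.2 rad (11 degrees) (value of joint key between -0.2 and 0.2 rad and velocity of joint key between -0.05 and 0.05 rad/s); the robot touches nothing.
It fails at once if the smaller box's key is turned (the tip of its arm moves more than 5 mm) (distance of spare_arm from where it was at the start of the episode above 0.005 m).
It also fails if it takes over 38 s, if anything falls off the work surface, if the arm or the gripper's body presses on something with over 40 N, if the wrist force passes 120 N, or if a joint passes its speed limit or range.

## Working session

There is one attempt and no reset: what is moved stays moved. The work goes in short steps, Python scripts to look and compute and a tool call to move; the robot and the scene stay as the last step left them, time stands still between calls to the robot, and variables do not carry over. Pictures are saved under pics/ and viewed, at most 10 in all, crops included, and the job is handed in when it is done.

Besides the shell and the picture viewer there is one more tool, called after "Call:" by a JSON object that holds its "op" and its "data", one argument or row to a line. drive_tool: Moves the arm, as the interface text tells. Its arguments: {"type":"object","properties":{"motion":{"type":"array","items":{"type":"array"}},"gripper":{"type":"number"}},"required":["motion"]}

```bash
mkdir -p pics; python3 - <<'E'
from rig import *
import cv2,numpy as np
for n in("scene","top"):
    cv2.imwrite(f"pics/{n}0.png",capture(n)[:,:,::-1]); print(camera_info(n))
print(camera_info("wrist")); print(read_state())
a=cv2.imread("pics/scene0.png");b=cv2.imread("pics/top0.png")
E
```

```text
{'fovy': 49.12785229143147, 'cx': 256.48616705078274, 'cy': 189.80184757215142, 'xyz': array([ 1.01272532, -0.31965313,  0.84114345]), 'orientation': array([[ 0.5528184 ,  0.62101485, -0.55563691],
       [ 0.83318806, -0.40091481,  0.38087396],
       [ 0.01376532, -0.67350417, -0.73905524]])}
{'fovy': 54.90028904319845, 'cx': 252.54840572277743, 'cy': 189.57336798166165, 'xyz': array([0.38198031, 0.01029338, 0.8562669 ]), 'orientation': array([[ 0.01344809, -0.97987037,  0.19918132],
       [-0.99986349, -0.01126567,  0.01208627],
       [-0.00959907, -0.19931667, -0.97988812]])}
{'fovy': 71.92083111958438, 'cx': 253.13438916343074, 'cy': 186.49815058068896, 'T_tool_cam': array([[-2.12986655e-04, -9.61639313e-01, -2.74316944e-01,
         7.50256717e-02],
       [ 9.99999619e-01,  2.74812025e-05, -8.72762636e-04,
        -1.04247240e-03],
       [ 8.46821421e-04, -2.74317025e-01,  9.61638941e-01,
        -1.62179795e-01],
       [ 0.00000000e+00,  0.00000000e+00,  0.00000000e+00,
         1.00000000e+00]])}
{'time_s': 0.1, 'joint_positions': array([-7.37132688e+01,  3.02752375e+01,  8.21501599e+01,  1.08641073e-03,
        6.76899601e+01, -1.02269334e+01]), 'qvel': array([-0.02510681, -0.08974628, -0.14807047, -0.07324086, -0.12087738,
        0.0789105 ]), 'tau': array([-1.11399924e-03, -4.40985954e+01, -1.77149981e+01,  6.33974117e-02,
        5.34055266e-02, -4.06479364e-05]), 'position': array([ 0.27885002, -0.55859367,  0.22164617]), 'tcp_rot': array([[ 8.94831245e-01,  4.46404238e-01, -5.47799634e-04],
       [ 4.46404417e-01, -8.94829226e-01,  1.93749128e-03],
       [ 3.74717196e-04, -1.97826791e-03, -9.99997973e-01]]), 'force': array([ 0.39763671,  0.39508397, -0.44342471]), 'moment': array([-0.0160047 ,  0.02261785,  0.04880472]), 'grasp_force': 0.0, 'opening': 0.9980276594692433}
```

View pics/top0.png

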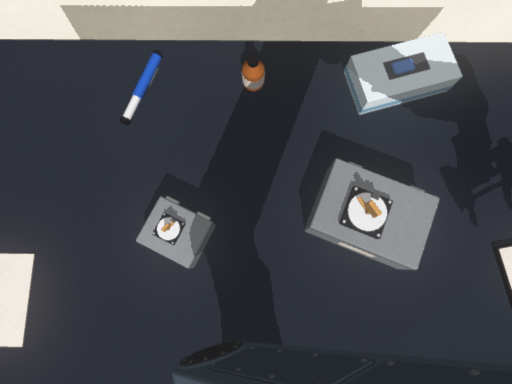

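View pics/scene0.png

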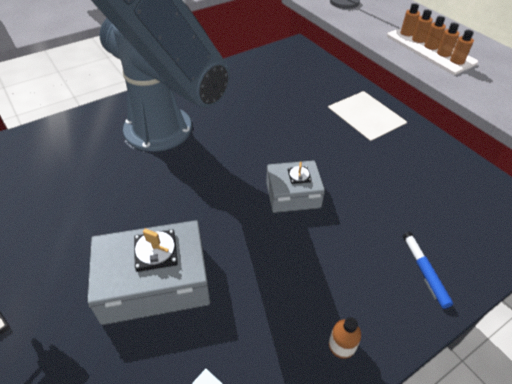

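The top view shows the large box's key at about (369,209) and the small one at (168,228). The scene view shows the large key at about (153,240). I'll zoom in on the large key in both views.

```bash
cat > h.py <<'E'
import numpy as np,cv2
from rig import *
def cam(n,st=None):
    i=camera_info(n)
    if n=="wrist":
        T=np.eye(4);T[:3,:3]=st["tcp_rot"];T[:3,3]=st["position"];T=T@i["T_tool_cam"];R,o=T[:3,:3],T[:3,3]
    else:R,o=np.array(i["orientation"]),np.array(i["xyz"])
    return R,o,192/np.tan(np.radians(i["fovy"]/2)),i["cx"],i["cy"]
def ray(c,u,v):
    R,o,f,cx,cy=c;d=R@np.array([(u-cx)/f,(v-cy)/f,1]);return o,d
def plane(c,u,v,z):
    o,d=ray(c,u,v);return o+d*(z-o[2])/d[2]
def proj(c,p):
    R,o,f,cx,cy=c;q=R.T@(np.array(p)-o);return f*q[0]/q[2]+cx,f*q[1]/q[2]+cy
E
python3 - <<'E'
from h import *
o=[]
for n,(u,v) in(("top",(368,210)),("scene",(155,248))):
    a=cv2.imread(f"pics/{n}0.png");c=a[v-35:v+35,u-35:u+35]
    o.append(cv2.resize(c,(400,400),interpolation=cv2.INTER_CUBIC))
    h=cv2.cvtColor(a,cv2.COLOR_BGR2HSV);m=cv2.inRange(h,(5,120,60),(25,255,255))
    w=np.zeros_like(m);w[v-35:v+35,u-35:u+35]=1;ys,xs=np.nonzero(m*w)
    print(n,xs.mean(),ys.mean(),len(xs),plane(cam(n),xs.mean(),ys.mean(),.15))
cv2.imwrite("pics/z.png",np.hstack(o))
E
```

```text
top 370.50892857142856 206.44642857142858 112 [ 0.49499263 -0.20864539  0.15      ]
scene 152.78977272727272 238.8181818181818 176 [ 0.49112032 -0.21155772  0.15      ]
```

View pics/z.png

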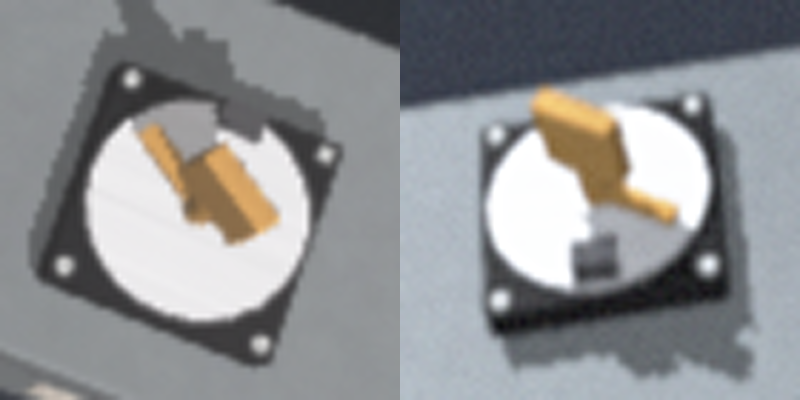

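The keeper is at crop pixel (242,120) in the top view and (197,245) in the scene view. The arm tip is at (150,130) and (272,212), the bow-top middle at about (250,185) and (178,110), and the ring centre at (198,212) and (200,198).

```bash
python3 - <<'E'
from h import *
s=70/400
def tri(a,b):
    o1,d1=ray(cam("top"),333+a[0]*s,175+a[1]*s);o2,d2=ray(cam("scene"),120+b[0]*s,213+b[1]*s)
    t=np.linalg.lstsq(np.c_[d1,-d2],o2-o1,rcond=None)[0];p,q=o1+t[0]*d1,o2+t[1]*d2
    return (p+q)/2,np.linalg.norm(p-q)
P={}
for k,a,b in(("keep",(242,120),(197,245)),("tip",(150,130),(272,212)),("bow",(250,185),(178,110)),("ring",(198,212),(200,198)),("spare?",(0,0),(0,0))):
    P[k],e=tri(a,b);print(k,P[k].round(4),e.round(4))
for k in("keep","tip"):
    for c in("ring","bow"):
        d=P[k]-P[c];print(k,c,np.degrees(np.arctan2(d[1],d[0])),np.hypot(*d[:2]))
print(plane(cam("top"),168,228,.1))
# bow long edge direction, top face z=.17: crop (225,148)->(278,215)
p=plane(cam("top"),333+225*s,175+148*s,.17);q=plane(cam("top"),333+278*s,175+215*s,.17);print("bow dir",np.degrees(np.arctan2(*(p-q)[1::-1])),np.linalg.norm(p-q))
R=read_state()["tcp_rot"];print("toolx az",np.degrees(np.arctan2(R[1,0],R[0,0])))
E
```

```text
keep [ 0.5188 -0.2238  0.134 ] 0.0009
tip [ 0.5159 -0.1943  0.127 ] 0.0003
bow [ 0.4904 -0.2122  0.1718] 0.0026
ring [ 0.4889 -0.2122  0.1169] 0.0009
spare? [ 0.5138 -0.1865  0.2545] 0.1428
keep ring -21.22083152073839 0.032052747412612416
keep bow -22.218818663906482 0.030638098345545282
tip ring 33.43083005840132 0.03237798326648479
tip bow 34.99332593668234 0.03113317381968338
[0.45335917 0.19180698 0.1       ]
bow dir 36.2338948104567 0.02725666303440381
toolx az 26.513230008256816
```

Call:
{"op": "drive_tool", "data": {
  "motion": [
    [[38,-24,-5],[0,0,0]],
    [[38,-24,-5],[0,0,0]],
    [[38,-24,-5],[0,0,0]],
    [[38,-24,-5],[0,0,0]],
    [[38,-24,-5],[0,0,0]]
  ],
  "gripper": 0.7
}}

```text
time_s: 0.6
position: [0.3959, -0.3652, 0.2473]
tcp_rot: [[0.895, 0.446, -0.0], [0.446, -0.895, 0.001], [0.0, -0.001, -1.0]]
force: [0.9, -0.5, -0.1]
opening: 0.72
grasp_force: 0.0
```

Call:
{"op": "drive_tool", "data": {
  "motion": [
    [[38,-24,0],[0,0,0]],
    [[38,-24,0],[0,0,0]],
    [[38,-24,0],[0,0,0]],
    [[38,-24,0],[0,0,-0.14]],
    [[0,0,0],[0,0,0]]
  ]
}}

```text
time_s: 1.1
position: [0.4901, -0.2082, 0.2472]
tcp_rot: [[0.819, 0.574, -0.0], [0.574, -0.819, 0.003], [0.001, -0.002, -1.0]]
force: [0.0, -0.6, 0.3]
opening: 0.698
grasp_force: 0.0
```

```bash
python3 - <<'E'
from h import *
s=read_state();a=capture("wrist")[:,:,::-1];cv2.imwrite("pics/w1.png",a)
R=s["tcp_rot"];print(s["time_s"],s["position"],np.degrees(np.arctan2(R[1,0],R[0,0])),R[:,2],s["joint_positions"])
c=cam("wrist",s)
np.save("s1.npy",s,allow_pickle=True)
for p in((.4892,-.2122,.17),(.4892,-.2122,.117),(.5159,-.1943,.127),(.5188,-.2238,.134)):print(proj(c,p))
u,v=map(int,proj(c,(.4892,-.2122,.13)));u=max(u,75);v=min(max(v,75),309)
print(u,v);cv2.imwrite("pics/w1z.png",cv2.resize(a[v-75:v+75,u-75:u+75],(600,600),interpolation=cv2.INTER_CUBIC))
E
```

```text
1.1 [ 0.49014387 -0.20816284  0.24722427] 35.00633098267718 [-1.30784230e-04  2.66271650e-03 -9.99996446e-01] [-35.11270254  21.39042713  93.62118662   0.13285653  65.08232697
  19.82480135]
(np.float64(257.55259829816305), np.float64(196.7289660738526))
(np.float64(256.95672174532234), np.float64(182.36322912735963))
(np.float64(257.777900286013), np.float64(155.85413649446338))
(np.float64(282.0909941197899), np.float64(170.51649565916028))
257 185
```

View pics/w1z.png

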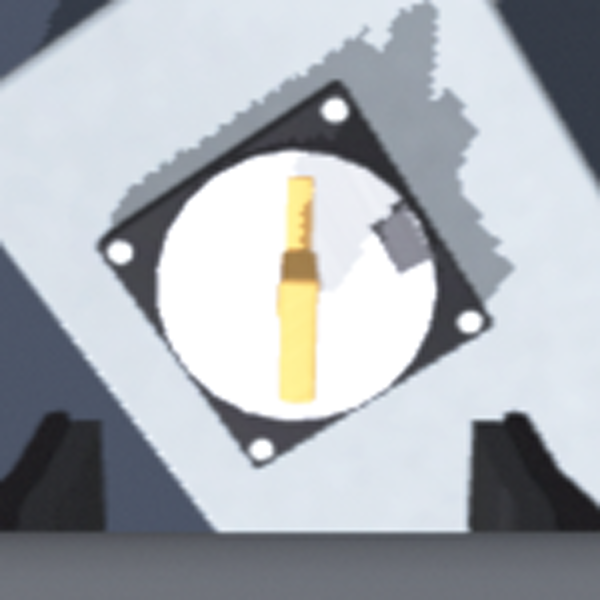

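The wrist crop shows the arm tip at (301,178), the bow's top face from (299,283) to (297,402), the ring centre at (297,285) and the middle of the keeper at (402,238). I'll turn these into positions.

```bash
python3 - <<'E'
from h import *
s=np.load("s1.npy",allow_pickle=True).item();c=cam("wrist",s);st=read_state();print(st["position"])
g=lambda u,v,z:plane(c,182+u/4,110+v/4,z)
bow=(g(299,283,.17)+g(297,402,.17))/2;ring=g(297,285,.117);tip=g(301,178,.127);keep=g(402,238,.134)
az=lambda d:np.degrees(np.arctan2(d[1],d[0]))
print(bow,ring,tip,keep,np.linalg.norm(g(299,283,.17)-g(297,402,.17)))
print("bowdir",az(g(299,283,.17)-g(297,402,.17)))
for o in(bow,ring):print(az(tip-o),az(keep-o),np.hypot(*(tip-o)[:2]),np.hypot(*(keep-o)[:2]))
R=st["tcp_rot"]
for o in (bow,ring):print("tool delta mm",1000*R.T@(np.r_[o[:2],.142]-st["position"]))
E
```

```text
[ 0.4892769  -0.21058077  0.24722639]
[ 0.48932834 -0.21087983  0.17      ] [ 0.4898116  -0.21078001  0.117     ] [ 0.51676862 -0.19299211  0.127     ] [ 0.5199345 -0.2234958  0.134    ] 0.029676395380465424
bowdir 34.27597300004783
33.09944204408134 -22.401629700226795 0.032755748682178266 0.03310438195614713
33.419281217783855 -22.886068233887915 0.03229690657606651 0.032696799419786704
tool delta mm [-1.00353758e-01  3.82133485e-01  1.05226085e+02]
tool delta mm [  0.35341584   0.57602794 105.22576582]
```

Call:
{"op": "drive_tool", "data": {
  "motion": [
    [[0,0.5,25],[0,0,0.02]],
    [[0,0,25],[0,0,0]],
    [[0,0,25],[0,0,0]],
    [[0,0,20],[0,0,0]],
    [[0,0,7],[0,0,0]]
  ],
  "gripper": 0.5
}}

```text
time_s: 1.65
position: [0.487, -0.2141, 0.1434]
tcp_rot: [[0.836, 0.548, -0.004], [0.548, -0.836, 0.002], [-0.002, -0.004, -1.0]]
force: [-0.4, 1.3, 0.3]
opening: 0.507
grasp_force: 0.0
```

Call:
{"op": "drive_tool", "data": {
  "motion": [
    [[0,0,0],[0,0,0]],
    [[0,0,0],[0,0,0]],
    [[0,0,0],[0,0,0]],
    [[0,0,0],[0,0,0]],
    [[0,0,0],[0,0,0]]
  ],
  "gripper": 0.0
}}

```text
time_s: 2.15
position: [0.4888, -0.2133, 0.1462]
tcp_rot: [[0.835, 0.55, -0.0], [0.55, -0.835, 0.001], [0.0, -0.001, -1.0]]
force: [-2.8, 6.3, 5.2]
opening: 0.131
grasp_force: 3.6
```

Call:
{"op": "drive_tool", "data": {
  "motion": [
    [[0,-1,0],[0,0,0]],
    [[0,0,0],[0,0,0]],
    [[0,0,0],[0,0,0]]
  ]
}}

```text
time_s: 2.45
position: [0.4884, -0.2126, 0.1462]
tcp_rot: [[0.835, 0.551, 0.0], [0.551, -0.835, 0.0], [0.0, 0.0, -1.0]]
force: [-1.7, 1.8, 5.0]
opening: 0.11
grasp_force: 30.0
```

Call:
{"op": "drive_tool", "data": {
  "motion": [
    [[0,0,0],[0,0,0.1]],
    [[0,0,0],[0,0,0.1]],
    [[0,0,0],[0,0,0.1]],
    [[0,0,0],[0,0,0.1]],
    [[0,0,0],[0,0,0.1]]
  ]
}}

```text
time_s: 2.95
position: [0.488, -0.2118, 0.1461]
tcp_rot: [[0.997, 0.079, -0.001], [0.079, -0.997, 0.002], [-0.0, -0.002, -1.0]]
force: [-0.7, 4.1, 8.2]
opening: 0.113
grasp_force: 30.0
```

Forces are small, so I'll continue to about -52°.

Call:
{"op": "drive_tool", "data": {
  "motion": [
    [[0,0,0],[0,0,0.1]],
    [[0,0,0],[0,0,0.1]],
    [[0,0,0],[0,0,0.1]],
    [[0,0,0],[0,0,0.1]],
    [[0,0,0],[0,0,0.1]]
  ]
}}

```text
time_s: 3.45
position: [0.4882, -0.2109, 0.1461]
tcp_rot: [[0.912, -0.409, -0.0], [-0.409, -0.912, 0.003], [-0.002, -0.003, -1.0]]
force: [-0.7, 6.1, 8.5]
opening: 0.115
grasp_force: 30.0
```

Call:
{"op": "drive_tool", "data": {
  "motion": [
    [[0,0,0],[0,0,0.1]],
    [[0,0,0],[0,0,0.1]],
    [[0,0,0],[0,0,0.1]],
    [[0,0,0],[0,0,0.1]],
    [[0,0,0],[0,0,0.1]]
  ]
}}

```text
time_s: 3.95
position: [0.4887, -0.2102, 0.1461]
tcp_rot: [[0.604, -0.797, 0.001], [-0.797, -0.604, 0.004], [-0.003, -0.003, -1.0]]
force: [1.2, 7.7, 7.0]
opening: 0.116
grasp_force: 30.0
```

Call:
{"op": "drive_tool", "data": {
  "motion": [
    [[0,0,0],[0,0,0]],
    [[0,0,0],[0,0,0]],
    [[0,0,0],[0,0,0]]
  ]
}}

```text
time_s: 4.25
position: [0.4887, -0.2102, 0.1462]
tcp_rot: [[0.607, -0.795, 0.001], [-0.795, -0.607, 0.004], [-0.003, -0.003, -1.0]]
force: [1.8, 7.5, 6.9]
opening: 0.112
grasp_force: 30.0
```

```bash
python3 - <<'E'
from h import *
s=read_state();a=capture("wrist")[:,:,::-1];c=cam("wrist",s)
u,v=map(int,proj(c,(.4894,-.2112,.13)));print(u,v);v=min(v,309)
cv2.imwrite("pics/w2z.png",cv2.resize(a[v-75:v+75,u-75:u+75],(600,600),interpolation=cv2.INTER_CUBIC))
E
```

```text
253 215
```

View pics/w2z.png

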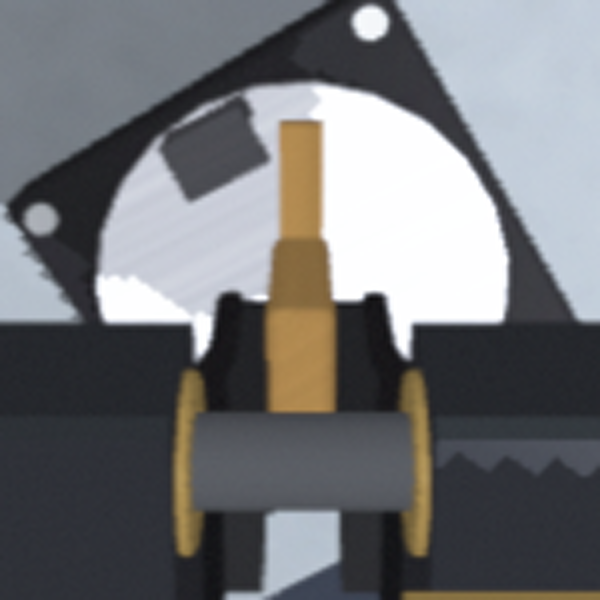

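The arm tip is at (301,122), past the keeper centred at (214,150). That's about 30° beyond, as asked. I'll measure the keeper direction again from this view.

```bash
python3 - <<'E'
from h import *
s=read_state();c=cam("wrist",s);g=lambda u,v,z:plane(c,178+u/4,140+v/4,z)
t=g(301,122,.127)
for z in(.132,.136):
    k=g(214,150,z)
    for o in((.4894,-.2112),(.4887,-.2105)):
        f=lambda p:(np.degrees(np.arctan2(p[1]-o[1],p[0]-o[0])).round(1),np.hypot(p[0]-o[0],p[1]-o[1]).round(4))
        print(z,f(k),f(t))
# keeper edge dirs: radial sides (163,150)-(190,200) and (243,97)-(268,157)
for a,b in(((163,150),(190,200)),((243,97),(268,157))):
    d=g(*a,.134)-g(*b,.134);print("side",np.degrees(np.arctan2(d[1],d[0])))
E
```

```text
0.132 (np.float64(-24.8), np.float64(0.0325)) (np.float64(-52.2), np.float64(0.0326))
0.132 (np.float64(-25.4), np.float64(0.0335)) (np.float64(-52.0), np.float64(0.0336))
0.136 (np.float64(-26.2), np.float64(0.0333)) (np.float64(-52.2), np.float64(0.0326))
0.136 (np.float64(-26.7), np.float64(0.0342)) (np.float64(-52.0), np.float64(0.0336))
side -26.625534983795088
side -31.08876621098418
```

Call:
{"op": "drive_tool", "data": {
  "motion": [
    [[0,0,0],[0,0,-0.1]],
    [[0,0,0],[0,0,-0.1]],
    [[0,0,0],[0,0,-0.1]],
    [[0,0,0],[0,0,-0.1]],
    [[0,0,0],[0,0,-0.09]]
  ]
}}

```text
time_s: 4.8
position: [0.4882, -0.2109, 0.1461]
tcp_rot: [[0.911, -0.412, -0.0], [-0.412, -0.911, 0.003], [-0.002, -0.003, -1.0]]
force: [-1.0, 5.8, 8.4]
opening: 0.111
grasp_force: 30.0
```

Call:
{"op": "drive_tool", "data": {
  "motion": [
    [[0,0,0],[0,0,0]],
    [[0,0,0],[0,0,0]],
    [[0,0,0],[0,0,0]]
  ]
}}

```text
time_s: 5.1
position: [0.4882, -0.2109, 0.1461]
tcp_rot: [[0.91, -0.415, -0.0], [-0.415, -0.91, 0.003], [-0.002, -0.003, -1.0]]
force: [-0.8, 5.6, 7.3]
opening: 0.117
grasp_force: 30.0
```

```bash
python3 - <<'E'
from h import *
s=read_state();a=capture("wrist")[:,:,::-1];c=cam("wrist",s)
cv2.imwrite("pics/w3z.png",cv2.resize(a[140:290,178:328],(600,600),interpolation=cv2.INTER_CUBIC))
R=s["tcp_rot"];print(np.degrees(np.arctan2(R[1,0],R[0,0])),s["position"])
E
```

```text
-24.49637197673965 [ 0.48817544 -0.21087683  0.14614493]
```

View pics/w3z.png

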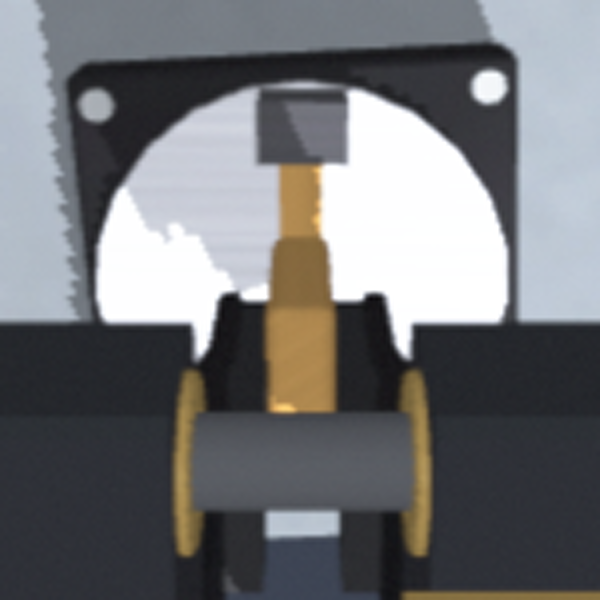

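The arm (middle at column 301) lies centred under the keeper (columns 258–348, middle 303). I'll ease the side load, release and rise.

Call:
{"op": "drive_tool", "data": {
  "motion": [
    [[0,-0.8,0],[0,0,0]],
    [[0,0,0],[0,0,0]],
    [[0,0,0],[0,0,0]]
  ]
}}

```text
time_s: 5.45
position: [0.4882, -0.2108, 0.1462]
tcp_rot: [[0.91, -0.414, -0.001], [-0.414, -0.91, 0.002], [-0.002, -0.001, -1.0]]
force: [-2.6, 5.1, 8.0]
opening: 0.108
grasp_force: 30.0
```

Call:
{"op": "drive_tool", "data": {
  "motion": [
    [[0,0,0],[0,0,0]],
    [[0,0,0],[0,0,0]],
    [[0,0,0],[0,0,0]],
    [[0,0,0],[0,0,0]],
    [[0,0,0],[0,0,0]]
  ],
  "gripper": 0.45
}}

```text
time_s: 5.95
position: [0.4887, -0.2122, 0.1454]
tcp_rot: [[0.91, -0.414, -0.0], [-0.414, -0.91, -0.0], [-0.0, 0.0, -1.0]]
force: [-0.9, -0.7, 1.0]
opening: 0.429
grasp_force: 0.0
```

Call:
{"op": "drive_tool", "data": {
  "motion": [
    [[0,0,-10],[0,0,0]],
    [[0,0,-25],[0,0,0]],
    [[0,0,-30],[0,0,0]],
    [[0,0,-30],[0,0,0]],
    [[0,0,0],[0,0,0]]
  ]
}}

```text
time_s: 6.45
position: [0.4914, -0.2139, 0.2455]
tcp_rot: [[0.91, -0.414, 0.009], [-0.414, -0.91, -0.006], [0.01, 0.002, -1.0]]
force: [-0.2, -0.5, -0.2]
opening: 0.449
grasp_force: 0.0
```

Call:
{"op": "drive_tool", "data": {
  "motion": [
    [[0,0,0],[0,0,0]],
    [[0,0,0],[0,0,0]],
    [[0,0,0],[0,0,0]]
  ]
}}

```text
time_s: 6.75
position: [0.4879, -0.2116, 0.2393]
tcp_rot: [[0.91, -0.414, -0.002], [-0.414, -0.91, 0.002], [-0.003, -0.001, -1.0]]
force: [0.5, -1.1, 0.2]
opening: 0.45
grasp_force: 0.0
```

```bash
python3 - <<'E'
from h import *
s=read_state();a=capture("wrist")[:,:,::-1];c=cam("wrist",s)
u,v=map(int,proj(c,(.4894,-.2112,.13)));print(u,v,s["position"],s["force"])
cv2.imwrite("pics/w4z.png",cv2.resize(a[v-75:v+75,u-75:u+75],(600,600),interpolation=cv2.INTER_CUBIC))
E
```

```text
252 182 [ 0.48791884 -0.21155601  0.23932571] [ 0.51639774 -1.08840212  0.16029447]
```

View pics/w4z.png

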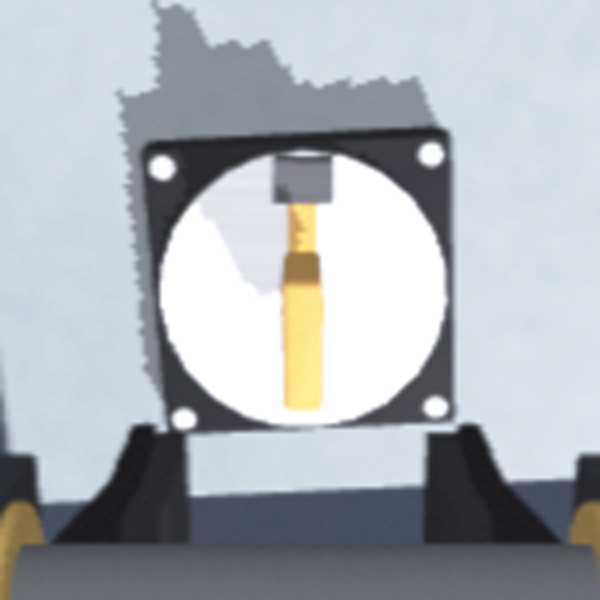

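The key is free. Its arm, at column 302, sits squarely under the keeper (columns 273–333), and the gripper is clear.

```bash
python3 -c "from rig import *;print(hand_in())"
```

```text
the job is handed in; nothing more can be done
None
```

I turned the larger box's key about 28° past the keeper and back until its arm lay squarely under it, then let go; the job is handed in, no verdict was returned, and I never went near the smaller key.

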